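# Switch the isolator's blower to its third setting

## Robot

A 6-joint arm with a two-finger parallel gripper is mounted at the origin on the work surface. World frame = base frame: x ahead of the robot, y to its left, z up, the work surface at z = 0. Lengths are in m, angles in rad, forces in N, time in s.
With the tool pointing down it reaches from about 0.35 to 0.775 m from the base axis. Payload 7.3 kg.
Tool frame: the origin (TCP) lies between the finger pads; the fingertips stand 25 mm ahead of it and the grasp point (between the pads) lies 6 mm ahead of it; y points along the fingers, z is the direction in which the jaws open and shut, and the axes are right-handed (so a half turn about y gives the same grasp; the last joint's range is limited). The gripper opens to 92 mm and grips with 3 to 60 N. Pads are 19 mm wide; open, the fingers measure 130 mm over their backs; the gripper's body (75 mm by 190 mm) begins 47 mm behind the grasp point.
Start: joints at [0.983, 0.342, 1.524, -0, 1.275, -0.146], TCP at [0.224, 0.475, 0.252] pointing down, gripper open.
Joint ranges: [-2.53, 2.53], [-0.77, 2.02], [0.04, 2.7], [-1, 4.14], [0.28, 2.66], [-3.11, 3.11]. Speed limits (rad/s): [2.57, 2.57, 3.14, 3.14, 3.14, 3.14].

## Interface

Orientations are given as [roll, pitch, yaw] about the fixed x, y, z axes, in that order (R = Rz(yaw) Ry(pitch) Rx(roll)).
In Python, from cell import sensors, read_camera, hand_in gives the robot as it stands. The module is installed in compiled form; this text tells all that it offers.
- The arm moves only by the tool send_rows, never from a script. Its argument "motion" is a list that holds one entry, the list of rows, each a list of 4 numbers: the shift along the tool's x, y, z in m, then the turn about the tool's y in degrees. In form: [[[tx, ty, tz, twist], ...]]. A call has 1 to 8 rows; each row is the pose to reach, as a shift and turn from the pose measured when the call began, along the tool's axes at that moment; what a row does not reach only later rows make up. A row lasts 1/10 s, in which the tool goes at most 50 mm and 8.59 degrees, less where a joint would pass 70% of its speed; a pose out of reach is approached as far as the arm can. A call with a gripper value outside its range is refused whole. "gripper" is the opening, from 0 (shut) to 1 (fully open), set as the call begins (left out, the last holds). The fingers move at their own pace and stop on an object; "grip_force" is the grip in N (left out, the last holds). Time passes only in rows, so rows that repeat a pose let the fingers close. It gives the time, the measured TCP pose, the force and the opening at its end, in the units of the state.
- sensors.observe(): the state, without advancing time (a new reading comes with each control period).
- read_camera(name): name is "side" or "top"; returns a dict with "frame" (400x640x3 uint8, red, green, blue), "fx", "fy", "cx", "cy" (pixels), "extrinsics" (4x4, takes a point from world to camera coordinates). Camera axes: x right, y up, looking along -z (the intrinsics and any distortion apply to the point x, -y, -z); pixel columns grow to the right and rows downward; lengths in m; the calibration is good to about 2 mm. A picture is of the moment at which its call begins. There is no depth.
- hand_in(): hands the job in, once; it reports no verdict.
The state is a dict: "time": time; "qpos": joint angles; "qvel": joint speeds; "joint_efforts": joint torques, N m; "tool_pos": TCP position; "tool_rot": TCP orientation; "contact_force": force on the tool from outside, world axes, zero at the start; "torque": the same for the moment, N m; "opening": finger opening in m.
Only numpy, scipy, OpenCV 4.12 (cv2) and the standard library are available. Lean on these libraries where they do the work, as an engineer would, in place of code of your own. Each camera call takes 0.05 s, during which the arm holds its last target.

## Task

Switch the blower over: push its selector lever with the outside of the fingers out of the left-hand column, across the gate past the middle slots without letting it go into them, and then forward (away from the robot) until it is fully home in the third, right-hand slot (left and right as seen from the robot). Only push the lever, never take the knob or stem between the fingers, leave the jar, the tube rack and the tip box as they stand, and finish clear of the lever.

Things in the scene. Friction and masses are not known exactly. Their poses are not given: they have to be found in the camera images.
- blower: the air-filter blower, fixed to the bench: a white box 240 (front to far) x 300 (left to right) x 100 mm high, louvres on its front, two round air ports on its far face. Origin: centre of its underside, on the bench. x axis from its front to its far side (away from the robot, give or take the unit's turn), y to its left, z up. The lever's pivot is inside it, at x 0, y 0, z 30 mm
- gate (a point): centre of the steel gate plate on the blower's top (its upper face, 108 mm above the bench; plate 99 x 118 x 8 mm); axes as blower. Cut-out: a cross channel along y, 15 mm wide, with three slots, 14 mm wide, on its far side (+x) and three opposite on its near side. Slot centres: y = +30 (first), 0 (second), -30 mm (third, right-hand). Round-nosed tongues 16 mm wide between them
- slot3 (a point): on the gate plate's upper face, where the stem's centre stands when fully home in the third far slot: gate x about +26, y about -30 mm
- knob (a point): centre of the selector lever's black ball knob, 32 mm in diameter; z axis up along the stem, a steel rod 10 mm in diameter that runs down through the gate to the pivot, 150 mm from the knob's centre. The lever tilts about this pivot both ways and cannot be lifted. Upright, the knob's centre is 180 mm above the bench; at a corner slot's end 161 mm, and 50 mm forward or back and 53 mm sideways
- across (a joint): sideways tilt of the lever, rad: 0 in the middle column, about -0.385 in the left (first) column, where it starts, +0.385 in the right (third); stops at -0.40 and +0.40. Stays where it is left; about 2 to 4 N at the knob moves it
- forward (a joint): forward tilt of the lever, rad: 0 in the cross channel, +0.338 at a far slot's end, -0.338 at a near slot's end (stops). The tongues hold it within about 0.04 of 0 between columns. Stays where left; 2 to 4 N at the knob moves it. With a = across, f = forward the knob's centre in blower's frame is x = 0.15 sin f, y = -0.15 sin a cos f, z = 0.03 + 0.15 cos a cos f (m)
- jar: small jar, 40 mm in diameter and 60 mm high, standing loose on the blower's top in the far left corner; origin at its underside's centre
- tube_rack: low yellow tube rack, 100 x 160 mm, 56 mm high over its tubes, loose on the bench beside the blower; origin at its underside's centre
- tip_box: box of pipette tips with a blue lid, 94 x 134 mm, 90 mm high, loose on the bench on the blower's other side; origin at its underside's centre
Things that resemble listed ones, but are neither listed nor needed, are in the scene too. Of the things shaped like the tube_rack, the yellow one is meant.

How it is judged:
On the way:
1. the lever passes the middle column along the cross channel (value of joint across between -0.15 and 0.15 rad and value of joint forward between -0.15 and 0.15 rad), for 0.02 s.
At the end, for the whole second after the job is handed in: the lever stands at rest in the third (right-hand) far slot, forward tilt above 0.295 rad (the stop is at 0.338) and sideways tilt above 0.33 rad; the jar, rack and tip box stand within 20 mm of where they were, upright within 0.2 rad (value of joint across between 0.33 and 0.45 rad and value of joint forward between 0.295 and 0.4 rad and velocity of joint forward between -0.05 and 0.05 rad/s and velocity of joint across between -0.05 and 0.05 rad/s and distance of each of jar, tube_rack, tip_box from where it was at the start of the episode below 0.02 m and angle between each of jar, tube_rack, tip_box's own z axis and vertical below 0.2 rad); the robot touches nothing.
It fails at once if the lever goes into a middle slot (forward tilt beyond 0.2 rad either way in the middle column) (value of joint across between -0.2 and 0.2 rad and (value of joint forward above 0.2 rad or value of joint forward below -0.2 rad)).
It fails at once if the knob or stem is taken between the fingers (the grasp point comes within 12 mm of the lever's axis) (x of the grasp point in the frame of knob between -0.012 and 0.012 m and y of the grasp point in the frame of knob between -0.012 and 0.012 m and z of the grasp point in the frame of knob between -0.08 and 0.014 m).
It fails at once if the jar, tube rack or tip box is lifted, tipped or pushed 20 mm (distance of any of jar, tube_rack, tip_box from where it was at the start of the episode above 0.02 m or angle between any of jar, tube_rack, tip_box's own z axis and vertical above 0.2 rad).
It also fails if it takes over 72 s, if anything falls off the work surface, if the arm or the gripper's body presses on something with over 40 N, if the wrist force passes 120 N, or if a joint passes its speed limit or range.

## Working session

There is one attempt and no reset: what is moved stays moved. The work goes in short steps, Python scripts to look and compute and a tool call to move; the robot and the scene stay as the last step left them, time stands still between calls to the robot, and variables do not carry over. Pictures are saved under pics/ and viewed, and the job is handed in when it is done.

Besides the shell and the picture viewer there is one more tool, called after "Request:" as name(argument=value, ...), one argument or row to a line, values as JSON. send_rows: Moves the arm, as the interface text tells. Its arguments: {"type":"object","properties":{"motion":{"type":"array"},"gripper":{"type":"number"},"grip_force":{"type":"number"}},"required":["motion"]}

```bash
mkdir -p pics; cat > h.py <<'E'
import numpy as np,cv2
from cell import sensors, read_camera, hand_in
def snap(n,tag):
    c=read_camera(n); cv2.imwrite(f'pics/{tag}.png',c['frame'][:,:,::-1]); 
    np.savez(f'{tag}.npz',**{k:np.array(v) for k,v in c.items()}); return c
def proj(c,P):
    P=np.atleast_2d(P); E=np.array(c['extrinsics']); p=P@E[:3,:3].T+E[:3,3]
    return np.c_[c['cx']+c['fx']*p[:,0]/-p[:,2], c['cy']+c['fy']*-p[:,1]/-p[:,2]]
def ray(c,uv):
    E=np.array(c['extrinsics']); d=np.array([(uv[0]-c['cx'])/c['fx'],-(uv[1]-c['cy'])/c['fy'],-1.])
    R=E[:3,:3]; return -R.T@E[:3,3], R.T@d
def atz(c,uv,z):
    o,d=ray(c,uv); return o+d*(z-o[2])/d[2]
E
python3 - <<'E'
from h import *
for n in('top','side'):
    c=snap(n,n+'0'); print(n,{k:v for k,v in c.items() if k!='frame'})
s=sensors.observe(); print(s)
E
```

```text
top {'fx': 432.67776226578326, 'fy': 432.67776226578326, 'cx': 315.5852163508434, 'cy': 199.32982721197473, 'extrinsics': array([[-0.02601307, -0.99929691, -0.02700024,  0.11656448],
       [ 0.9822979 , -0.03056413,  0.18481523, -0.62405532],
       [-0.18551053, -0.02171467,  0.98240232, -1.27258247],
       [ 0.        ,  0.        ,  0.        ,  1.        ]])}
side {'fx': 516.0895689125913, 'fy': 516.0895689125913, 'cx': 315.35715973241093, 'cy': 197.74565975630085, 'extrinsics': array([[ 0.73027635, -0.68313706, -0.00449448, -0.37849986],
       [ 0.51184565,  0.54278416,  0.66588241, -0.43196978],
       [-0.45244942, -0.48857866,  0.74604317, -1.0304781 ],
       [ 0.        ,  0.        ,  0.        ,  1.        ]])}
{'time': 0.1, 'qpos': array([ 9.82999945e-01,  3.42652578e-01,  1.52490040e+00,  1.65462561e-05,
        1.27538144e+00, -1.45977308e-01]), 'qvel': array([-0.00016967, -0.00244696, -0.00437133, -0.00221767, -0.00171912,
       -0.00232026]), 'joint_efforts': array([ 9.01067688e-04, -4.32002771e+01, -2.44698143e+01,  7.18910736e-02,
        5.25475480e-02, -2.54363391e-05]), 'tool_pos': array([0.22427085, 0.47433968, 0.25112203]), 'tool_rot': array([-1.57212152e+00,  2.10827003e-04, -4.41824040e-01]), 'contact_force': array([0.64418023, 0.04130733, 0.19966332]), 'torque': array([-0.0006217 , -0.01050105,  0.00536227]), 'opening': 0.09199419165501879}
```

View pics/top0.png

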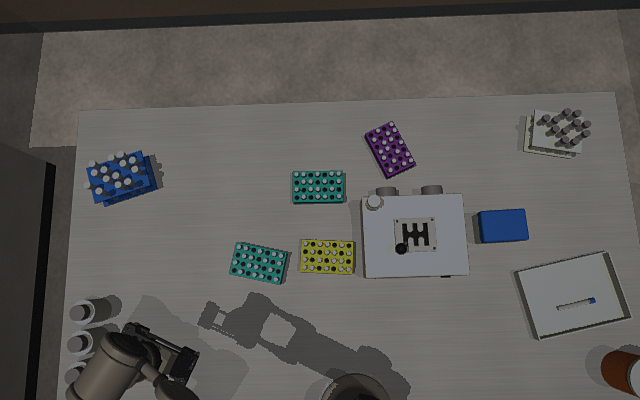

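View pics/side0.png

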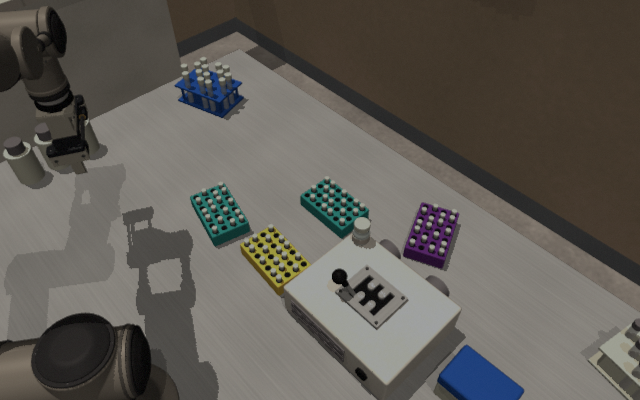

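The top view shows the blower at about (415,235), with the black knob at (401,249), the jar at (375,201), the yellow rack at (327,256) and the blue tip box at (503,225). The lever seems to be in the near-left slot. I'll enlarge that area.

```bash
python3 - <<'E'
import cv2,numpy as np
a=cv2.imread('pics/top0.png')[175:290,345:480]; b=cv2.imread('pics/side0.png')[215:400,265:470]
cv2.imwrite('pics/t0c.png',cv2.resize(a,None,fx=5,fy=5,interpolation=2)); cv2.imwrite('pics/s0c.png',cv2.resize(b,None,fx=3,fy=3,interpolation=2))
E
```

```text
(no output)
```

View pics/t0c.png

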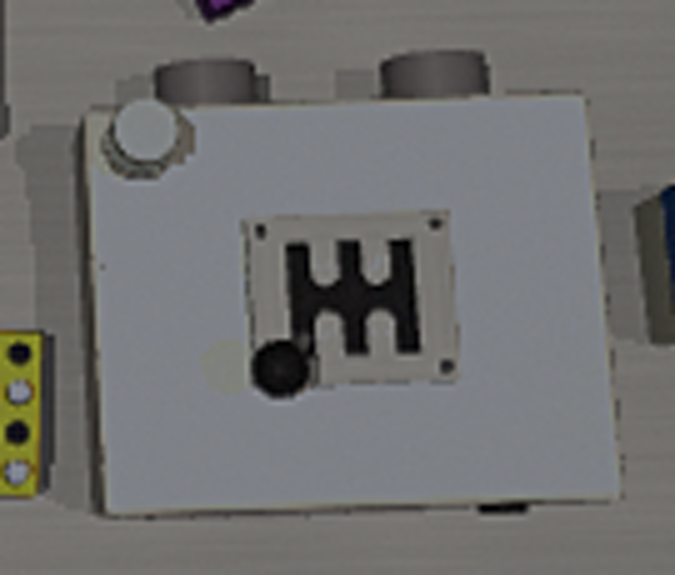

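View pics/s0c.png

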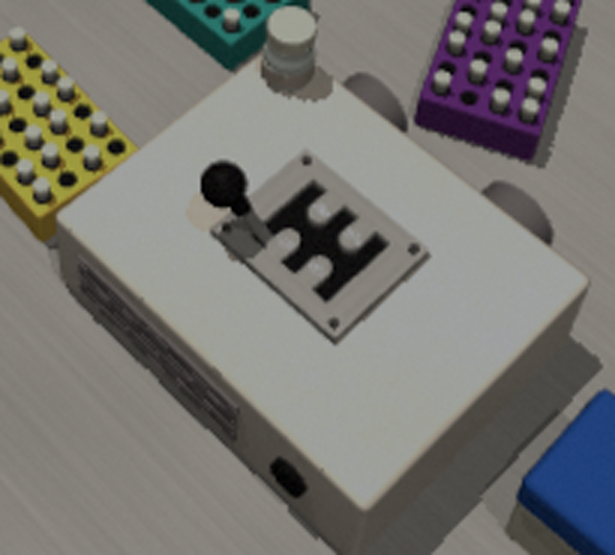

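```bash
cat > fit.py <<'E'
from h import *
from scipy.optimize import least_squares
T=dict(np.load('top0.npz'));S=dict(np.load('side0.npz'))
box=np.array([[.12,.15,.1],[.12,-.15,.1],[-.12,-.15,.1],[-.12,.15,.1]])
pl=np.array([[.0495,.059,.108],[.0495,-.059,.108],[-.0495,-.059,.108],[-.0495,.059,.108]])
t=lambda a:np.array(a)/5+[345-.4,175-.4]
s=lambda a:np.array(a)/3+[265-.33,215-.33]
kn=lambda a,f:np.array([[.15*np.sin(f),-.15*np.sin(a)*np.cos(f),.03+.15*np.cos(a)*np.cos(f)]])
obs=[(T,box,t([(83,115),(585,95),(622,500),(105,515)])),(T,pl[[0,1,2]],t([(243,218),(447,210),(458,378)])),
(S,pl,s([(306,152),(429,255),(336,341),(211,230)])),(S,box[[1,2,3]],s([(588,285),(365,505),(62,215)])),
(T,kn(-.385,-.338),t([(281,368)])),(S,kn(-.385,-.338),s([(224,185)]))]
def W(p,P):
    c,q=np.cos(p[2]),np.sin(p[2]); return P@np.array([[c,q,0],[-q,c,0],[0,0,1]])+[p[0],p[1],0]
r=lambda p:np.concatenate([(proj(c,W(p,P))-uv).ravel() for c,P,uv in obs])
o=least_squares(r,[.5,-.1,0],loss='soft_l1')
if __name__=='__main__':
    print(o.x); print(np.round(r(o.x).reshape(-1,2),1))
    for nm,P in [('knob0',kn(-.385,-.338)),('slot end knob',kn(.385,.338)),('mid',kn(0,0)),('left ch',kn(-.385,0)),('right ch',kn(.385,0))]: print(nm,W(o.x,P).round(4))
    print('jar',atz(T,t((147,130)),.06))
E
python3 fit.py
```

```text
[ 5.05139761e-01 -1.88011527e-01 -3.26955980e-04]
[[-0.1 -1.5]
 [ 0.8 -0.6]
 [ 0.9  0.5]
 [-0.7  0.3]
 [ 0.3  0. ]
 [ 0.   0.4]
 [ 0.5  0.9]
 [ 0.5 -1.3]
 [ 0.8 -1.5]
 [-0.3 -0.5]
 [ 0.1 -0.6]
 [ 3.  -1.9]
 [ 0.2  2.8]
 [-3.3 -0.9]
 [-0.1  2.8]
 [-1.6  2.4]]
knob0 [[ 0.4554 -0.1348  0.1612]]
slot end knob [[ 0.5549 -0.2412  0.1612]]
mid [[ 0.5051 -0.188   0.18  ]]
left ch [[ 0.5052 -0.1317  0.169 ]]
right ch [[ 0.5051 -0.2443  0.169 ]]
jar [ 0.61755137 -0.08025825  0.06      ]
```

```bash
cat >> h.py <<'E'
def tri(cs,uvs):
    A=np.zeros((3,3));b=np.zeros(3);rs=[]
    for c,uv in zip(cs,uvs):
        o,d=ray(c,uv); d/=np.linalg.norm(d); M=np.eye(3)-np.outer(d,d); A+=M;b+=M@o; rs.append((o,M))
    p=np.linalg.solve(A,b); return p,[np.linalg.norm(M@(p-o)) for o,M in rs]
def knob_px(c,guess,r=16):
    g=c['frame'].max(2); u,v=map(int,guess); w=g[v-r:v+r,u-r:u+r]; m=(w<35).astype(np.uint8)
    m=cv2.morphologyEx(m,cv2.MORPH_OPEN,cv2.getStructuringElement(2,(7,7)))
    n,l,st,ce=cv2.connectedComponentsWithStats(m); 
    k=1+np.argmin([np.hypot(*(x-r)) for x in ce[1:]]); return ce[k]+[u-r,v-r],st[k]
E
python3 - <<'E'
from h import *
from fit import W,o,T,S
a=knob_px(T,(401,248));b=knob_px(S,(340,276));print(a,b); print(tri([T,S],[a[0],b[0]]))
d=np.array([.92,-.39])
E
```

```text
(array([400.77659574, 248.15957447]), array([11, 11, 11, 11, 94], dtype=int32)) (array([338.98192771, 276.74096386]), array([  8,  10,  14,  15, 166], dtype=int32))
(array([ 0.46172956, -0.13452707,  0.16201562]), [np.float64(0.0017108287293769633), np.float64(0.0017108287293770264)])
```

Request:
send_rows(
  motion=[
    [[0.045,0,0.02,-8],[0.09,0,0.0,-16],[0.13,0,-0.03,-25.3],[0.17,0,-0.07,-25.3],[0.2,0,-0.11,-25.3],[0.23,0,-0.15,-25.3],[0.25,0,-0.19,-25.3],[0.27,0,-0.23,-25.3]],
  ],
  gripper=0,
)

```text
time: 0.9
tool_pos: [0.3697, 0.1516, 0.2511]
tool_rot: [-1.572, 0.001, -0.0]
contact_force: [0.9, -0.8, -0.1]
opening: 0.0325
```

Request:
send_rows(
  motion=[
    [[0.02,0,-0.05,0],[0.035,0,-0.1,0],[0.035,0,-0.15,0],[0.035,0,-0.2,0],[0.035,0,-0.25,0],[0.035,0,-0.287,0],[0.035,0,-0.287,0],[0.035,0,-0.287,0]],
  ],
)

```text
time: 1.7
tool_pos: [0.4043, -0.136, 0.251]
tool_rot: [-1.571, 0.002, -0.003]
contact_force: [-0.7, 0.7, -0.3]
opening: 0.0004
```

```bash
python3 - <<'E'
from h import *
t=snap('top','top1');s=snap('side','side1');print(sensors.observe()['tool_pos'])
for n,c,w in(('t',t,(185,330,330,480)),('s',s,(200,400,230,480))):
    cv2.imwrite(f'pics/{n}1c.png',cv2.resize(c['frame'][w[0]:w[1],w[2]:w[3],::-1],None,fx=3,fy=3,interpolation=2))
E
```

```text
[ 0.40452484 -0.1344101   0.25124137]
```

View pics/s1c.png

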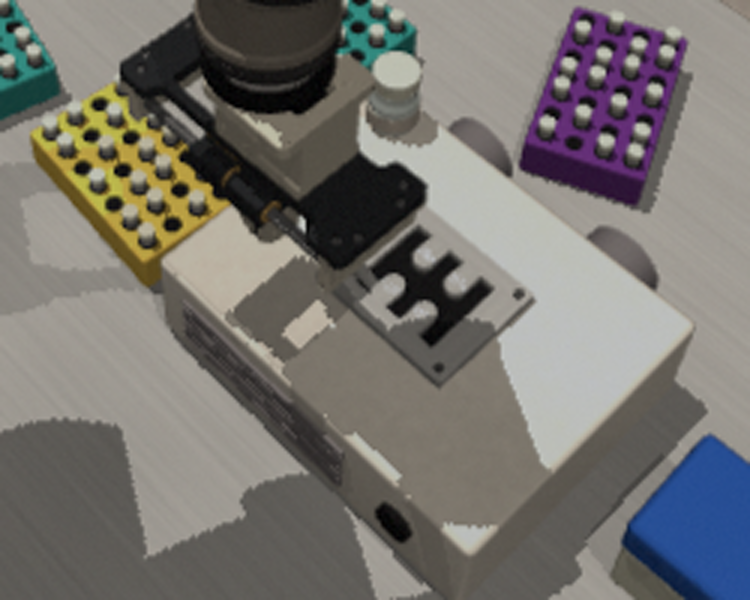

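View pics/t1c.png

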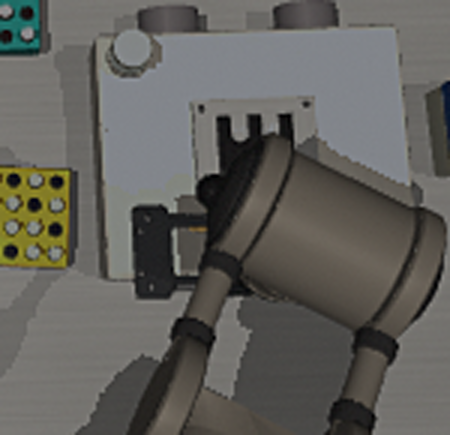

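Request:
send_rows(
  motion=[
    [[0,0.03,-0.001,0],[0,0.06,-0.001,0],[0,0.08,-0.001,0],[0,0.08,-0.001,0],[0.012,0.08,-0.001,0],[0.02,0.08,-0.001,0],[0.026,0.08,-0.001,0],[0.026,0.08,-0.001,0]],
  ],
)

```text
time: 2.6
tool_pos: [0.4318, -0.1356, 0.1719]
tool_rot: [-1.572, -0.0, 0.001]
contact_force: [-0.2, -0.1, 0.2]
opening: 0.0003
```

Request:
send_rows(
  motion=[
    [[0.006,0,0,0],[0.012,0,0,0],[0.018,0,0,0],[0.024,0,0,0],[0.03,0,0,0],[0.034,0,0,0],[0.036,0,0,0],[0.036,0,0,0]],
  ],
)

```text
time: 3.4
tool_pos: [0.4681, -0.1356, 0.1718]
tool_rot: [-1.572, -0.0, 0.002]
contact_force: [-1.9, 1.1, 0.3]
opening: 0.0009
```

```bash
cat > look.py <<'E'
from h import *
import sys
k=sys.argv[1]
t=snap('top','top'+k);s=snap('side','side'+k);o=sensors.observe();print(o['tool_pos'],o['contact_force'])
a=cv2.resize(t['frame'][185:305,340:480,::-1],(400,343),interpolation=2);b=cv2.resize(s['frame'][215:335,285:425,::-1],(400,343),interpolation=2)
cv2.imwrite(f'pics/c{k}.png',np.hstack([a,b]))
E
python3 look.py 2
```

```text
[ 0.46787879 -0.13558151  0.17184716] [-1.11026401  0.10770971 -0.21755012]
```

View pics/c2.png

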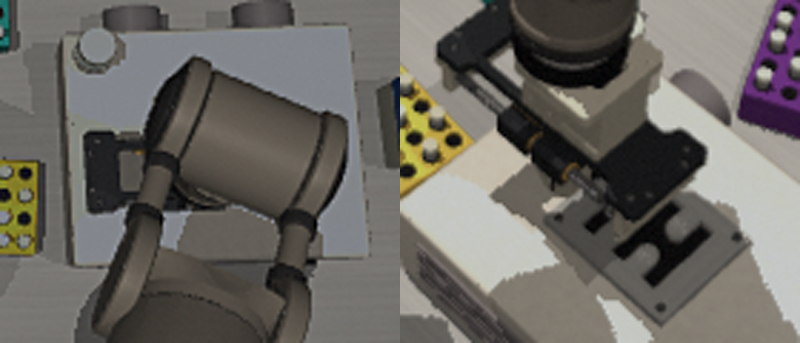

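The gripper hides the knob. I'll push on to about f=0, back off, lift, and measure.

Request:
send_rows(
  motion=[
    [[0.004,0,0,0],[0.008,0,0,0],[0.01,0,0,0],[0.01,0,0,0],[0.0,0,0,0],[-0.02,0,0,0],[-0.04,-0.03,0,0],[-0.06,-0.08,0,0]],
  ],
)

```text
time: 4.3
tool_pos: [0.4067, -0.1348, 0.2469]
tool_rot: [-1.569, 0.005, 0.001]
contact_force: [0.4, -0.7, 0.6]
opening: 0.0004
```

Request:
send_rows(
  motion=[
    [[0,-0.02,0.05,0],[0,-0.02,0.1,0],[0,-0.02,0.15,0],[0,-0.02,0.2,0],[0,-0.02,0.2,0]],
  ],
)

```text
time: 4.8
tool_pos: [0.4054, 0.0696, 0.2673]
tool_rot: [-1.568, 0.004, 0.007]
contact_force: [0.1, -0.9, -0.8]
opening: 0.0003
```

```bash
python3 look.py 3
```

```text
[0.40604731 0.06615169 0.26708778] [ 0.35206811 -0.19173719  0.10379779]
```

View pics/c3.png

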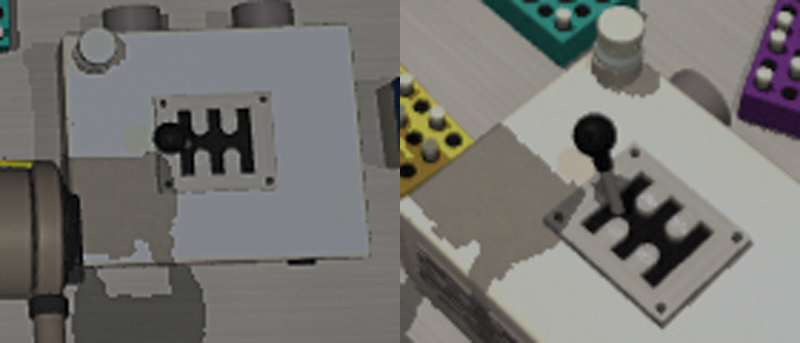

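```bash
cat > lev.py <<'E'
from h import *
from fit import W,o,kn,T,S,t,s
from scipy.optimize import least_squares
def est(cs,uvs):
    g=lambda q:np.concatenate([(proj(c,W(o.x,kn(*q)))[0]-u) for c,u in zip(cs,uvs)])
    z=least_squares(g,[0,0]); return z.x,g(z.x)
E
python3 - <<'E'
from lev import *
print('start',est([T,S],[knob_px(T,(401,248))[0],knob_px(S,(340,276))[0]]))
A=dict(np.load('top3.npz'));B=dict(np.load('side3.npz'))
a=knob_px(A,(400,233));b=knob_px(B,(285+595*.35,215+132*.35));print(a,b)
print(est([A,B],[a[0],b[0]])); print(tri([A,B],[a[0],b[0]]))
print(est([A],[a[0]]),est([B],[b[0]]))
E
```

```text
start (array([-0.38329018, -0.29888167]), array([-0.30450747,  0.77134116,  0.52695567, -0.26717729]))Traceback (most recent call last):
  File "<stdin>", line 4, in <module>
  File "h.py", line 23, in knob_px
    k=1+np.argmin([np.hypot(*(x-r)) for x in ce[1:]]); return ce[k]+[u-r,v-r],st[k]
        ~~~~~~~~~^^^^^^^^^^^^^^^^^^^^^^^^^^^^^^^^^^^^
    return _wrapfunc(a, 'argmin', axis=axis, out=out, **kwds)
    return _wrapit(obj, method, *args, **kwds)
    result = getattr(arr, method)(*args, **kwds)
ValueError: attempt to get argmin of an empty sequence
```

```bash
python3 - <<'E'
from lev import *
A=dict(np.load('top3.npz'));B=dict(np.load('side3.npz'))
g=A['frame'].max(2);print(g[224:242,390:412])
b=knob_px(B,(285+595*.35,215+132*.35));print(b)
ims=[]
for c,w in((A,(215,380)),(B,(245,475))):pass
a=A['frame'][212:262,385:445,::-1];q=B['frame'][250:310,470:542,::-1]
q=B['frame'][245:305,473:545,::-1]
q=B['frame'][250:310,480:552,::-1]
cv2.imwrite('pics/c3a.png',cv2.resize(a,None,fx=10,fy=10,interpolation=2))
E
```

```text
[[138 138 141 139  76 123 124 124 123 122 125 133  30   9  13   5  35 124
  125 124 123 130]
 [138 138 142 137  80 123 121 124 124 123 124 136  39  14  19  17  19 128
  124 123 122 130]
 [139 138 141 138  99 125 123 127 130 121 130 140  57  21  20  21  20 128
  125 123 123 131]
 [137 139 142 138 101 129 122 126 132  93 127 139  58  23  18  23  15 129
  126 124 127 132]
 [136 139 141 140  85 127  67   2   4   0   0  18  25  16  17  20  10 129
  133 126 131 131]
 [130 137 142 143  90  32   5  12  15  12  14  15  13  15  17  14   2 106
  126 125 124 130]
 [132 133 141 148  54   8  14  18  20  16  21  18  14  15  13  15   5  83
  127 131 131 128]
 [133 133 139 110  23   7  18  17  17  23  17  21  20  18  13  21  14  13
  104 130 131 100]
 [131 134 141 109  25  11  18  20  25  26  24  26  19  21  13  15  13  11
   17  44  42  12]
 [133 135 142  76  14  12  20  22  28  38  28  24  20  20  10  25  21  15
   20  20  18  21]
 [132 134 140  90  17   9  17  23  23  29  26  19  21  19  13  50  42  17
   16  23  25  22]
 [132 133 137 150  48   9  16  19  16  21  16  19  21  19  16  60  63  21
   
[... 332 characters left out ...]
 110 103 136 148  44  20  22  21  12
  134 129 127 127]
 [100 102 102 106  82  48  78  73 126 134 129 128 139  42  16  23  20  21
  136 128 125 126]
 [ 98  99 101 107  85  53  78  74  69 131 125 125 137  56  23  22  19  10
  133 128 131 126]]Traceback (most recent call last):
  File "<stdin>", line 4, in <module>
  File "h.py", line 23, in knob_px
    k=1+np.argmin([np.hypot(*(x-r)) for x in ce[1:]]); return ce[k]+[u-r,v-r],st[k]
        ~~~~~~~~~^^^^^^^^^^^^^^^^^^^^^^^^^^^^^^^^^^^^
    return _wrapfunc(a, 'argmin', axis=axis, out=out, **kwds)
    return _wrapit(obj, method, *args, **kwds)
    result = getattr(arr, method)(*args, **kwds)
ValueError: attempt to get argmin of an empty sequence
```

```bash
python3 - <<'E'
from lev import *
A=dict(np.load('top3.npz'));B=dict(np.load('side3.npz'))
a=np.array([399.2,232.8]);b,st=knob_px(B,(285+195*.35,215+132*.35));print(b,st)
print(est([A,B],[a,b])); print(tri([A,B],[a,b]))
print(est([A],[a])[0],est([B],[b])[0])
E
```

```text
[352.60759494 262.34810127] [  9  11  14  15 158]
(array([-0.38585517, -0.01246239]), array([-0.34671065,  0.65964218,  0.52182779, -0.19606977]))
(array([ 0.50380889, -0.13175274,  0.16856023]), [np.float64(0.0015983015686370661), np.float64(0.0015983015686371592)])
[-0.37866281 -0.00074538] [-0.3894785  -0.01926444]
```

The lever is in the cross channel (f about -0.01, knob at about (0.504, -0.132, 0.169)). Next I go to its left side and push right.

Request:
send_rows(
  motion=[
    [[0.04,0,-0.04,0],[0.08,0,-0.08,0],[0.099,0,-0.12,0],[0.099,0,-0.143,0],[0.099,0.04,-0.143,0],[0.099,0.08,-0.143,0],[0.099,0.093,-0.143,0],[0.099,0.093,-0.143,0]],
  ],
)

```text
time: 5.7
tool_pos: [0.5036, -0.0781, 0.1712]
tool_rot: [-1.569, 0.009, 0.002]
contact_force: [-0.1, 0.1, 0.3]
opening: -0.0001
```

```bash
python3 look.py 4
```

```text
[ 0.50545734 -0.07782894  0.1740405 ] [ 0.22628355 -0.09047379 -0.44351215]
```

View pics/c4.png

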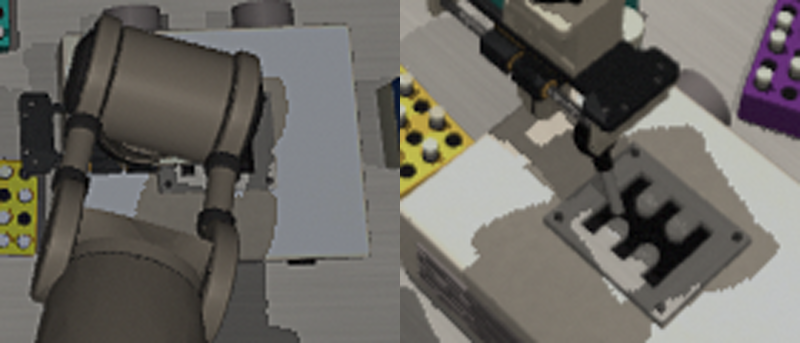

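Request:
send_rows(
  motion=[
    [[0,0,-0.01,0],[0,0,-0.02,0],[0,0,-0.028,0],[0,0,-0.036,0],[0,0,-0.044,0],[0,0,-0.052,0],[0,0,-0.06,0],[0,0,-0.068,0]],
  ],
)

```text
time: 6.6
tool_pos: [0.5055, -0.1465, 0.1739]
tool_rot: [-1.57, 0.004, 0.003]
contact_force: [-0.9, 2.7, 2.7]
opening: -0.0
```

```bash
python3 look.py 5
```

```text
[ 0.50554407 -0.147047    0.17376598] [-0.39471622  0.60066082  1.20576181]
```

View pics/c5.png

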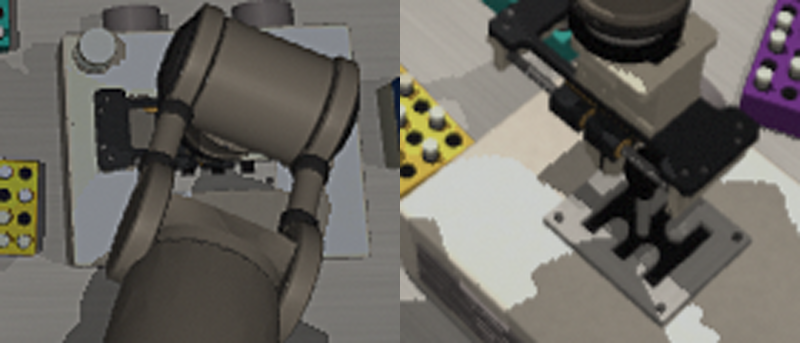

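The stem is still in the channel, near the middle column. I'll carry on to the right-hand column.

Request:
send_rows(
  motion=[
    [[0,0,-0.009,0],[0,0,-0.018,0],[0,0,-0.027,0],[0,0,-0.036,0],[0,0,-0.045,0],[0,0,-0.054,0],[0,0,-0.062,0],[0,0,-0.062,0]],
  ],
)

```text
time: 7.5
tool_pos: [0.5056, -0.2103, 0.1736]
tool_rot: [-1.571, 0.004, 0.001]
contact_force: [-0.4, 1.5, -0.3]
opening: 0.0005
```

Request:
send_rows(
  motion=[
    [[0,0,0.02,0],[0,0,0.06,0],[-0.01,-0.04,0.08,0],[-0.05,-0.08,0.1,0],[-0.1,-0.09,0.15,0],[-0.1,-0.09,0.2,0],[-0.1,-0.09,0.25,0],[-0.1,-0.09,0.26,0]],
  ],
)

```text
time: 8.3
tool_pos: [0.405, 0.0517, 0.265]
tool_rot: [-1.571, 0.001, 0.002]
contact_force: [0.4, 0.2, 0.0]
opening: 0.0001
```

```bash
python3 look.py 6
```

```text
[0.40529282 0.05256315 0.26475426] [ 0.8396147  -0.23463852 -0.20881923]
```

View pics/c6.png

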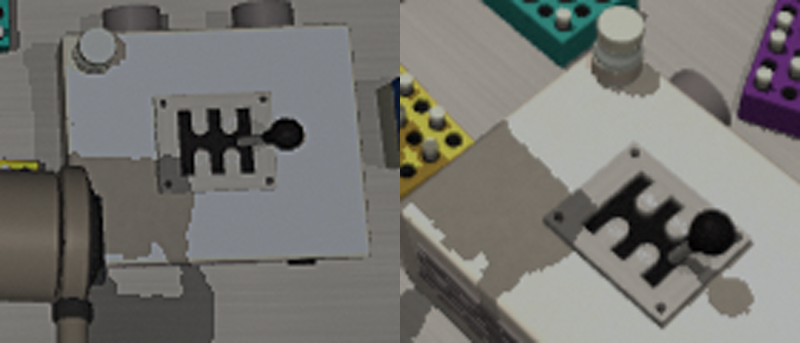

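```bash
python3 - <<'E'
from lev import *
A=dict(np.load('top6.npz'));B=dict(np.load('side6.npz'))
a,s1=knob_px(A,(340+287*.35,185+134*.35));b,st=knob_px(B,(285+312*.35,215+232*.35));print(a,s1,b,st)
print(est([A,B],[a,b])); print(tri([A,B],[a,b]))
E
```

```text
[439.56043956 231.51648352] [10 12 12 10 91] [393.46486486 296.34594595] [  8   9  16  15 185]
(array([ 0.37380714, -0.01082914]), array([-0.23109924,  0.67890274,  0.48579446, -0.24391476]))
(array([ 0.50427331, -0.24289625,  0.16860324]), [np.float64(0.0014716638076857857), np.float64(0.0014716638076858347)])
```

Request:
send_rows(
  motion=[
    [[0.0,0,-0.05,0],[0.01,0,-0.1,0],[0.02,0,-0.15,0],[0.03,0,-0.2,0],[0.035,0,-0.25,0],[0.035,0,-0.295,0],[0.035,0,-0.295,0],[0.035,0.02,-0.295,0]],
  ],
)

```text
time: 9.2
tool_pos: [0.4424, -0.2451, 0.2463]
tool_rot: [-1.574, -0.002, 0.002]
contact_force: [-0.4, 0.1, -0.2]
opening: 0.0006
```

Request:
send_rows(
  motion=[
    [[0,0.03,0,0],[0,0.06,0,0],[0,0.075,0,0],[0,0.075,0,0],[0.01,0.075,0,0],[0.02,0.075,0,0],[0.028,0.075,0,0],[0.028,0.075,0,0]],
  ],
)

```text
time: 10.0
tool_pos: [0.4721, -0.2454, 0.172]
tool_rot: [-1.576, -0.004, 0.003]
contact_force: [-0.1, -0.1, -0.2]
opening: 0.0003
```

Request:
send_rows(
  motion=[
    [[0.007,0,0.001,0],[0.014,0,0.001,0],[0.021,0,0.002,0],[0.028,0,0.002,0],[0.035,0,0.003,0],[0.042,0,0.003,0],[0.048,0,0.003,0],[0.052,0,0.003,0]],
  ],
)

```text
time: 10.8
tool_pos: [0.5244, -0.2418, 0.1717]
tool_rot: [-1.574, -0.003, 0.003]
contact_force: [-2.5, 0.6, -1.7]
opening: 0.0005
```

```bash
python3 look.py 7
```

```text
[ 0.52455016 -0.24194079  0.17187391] [-2.15461134  0.01335873 -1.80972174]
```

View pics/c7.png

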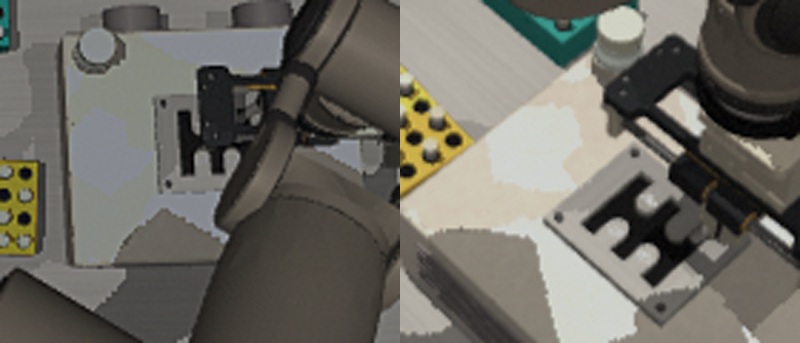

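Request:
send_rows(
  motion=[
    [[0.002,0,0,0],[0.004,0,0,0],[0.005,0,0,0],[0.006,0,0,0],[0.006,0,0,0]],
  ],
)

```text
time: 11.4
tool_pos: [0.5305, -0.2419, 0.1719]
tool_rot: [-1.575, -0.003, 0.004]
contact_force: [-2.3, 1.1, -2.6]
opening: 0.0006
```

Request:
send_rows(
  motion=[
    [[0.001,0,0,0],[0.002,0,0,0],[0.003,0,0,0],[0.003,0,0,0]],
  ],
)

```text
time: 11.8
tool_pos: [0.5328, -0.2416, 0.1714]
tool_rot: [-1.574, -0.001, 0.004]
contact_force: [-5.0, 1.2, -3.1]
opening: 0.0005
```

Force is starting to rise at the stop. One more millimetre, then I'll back off and check.

Request:
send_rows(
  motion=[
    [[0.001,0,0,0],[0.0015,0,0,0],[0.0015,0,0,0]],
  ],
)

```text
time: 12.1
tool_pos: [0.5336, -0.2416, 0.1711]
tool_rot: [-1.574, 0.001, 0.004]
contact_force: [-5.8, 1.0, -1.5]
opening: 0.0007
```

Request:
send_rows(
  motion=[
    [[-0.005,0,0,0],[-0.03,0,0,0],[-0.06,0,0,0],[-0.09,-0.04,0,0],[-0.12,-0.09,0.03,0],[-0.12,-0.09,0.08,0],[-0.12,-0.09,0.13,0],[-0.12,-0.09,0.18,0]],
  ],
)

```text
time: 12.9
tool_pos: [0.4138, -0.0694, 0.2625]
tool_rot: [-1.575, -0.006, 0.002]
contact_force: [0.7, 0.4, -0.4]
opening: 0.0003
```

Request:
send_rows(
  motion=[
    [[0,0,0.05,0],[0,0,0.1,0],[0,0,0.12,0],[0,0,0.12,0],[0,0,0.12,0]],
  ],
)

```text
time: 13.4
tool_pos: [0.4143, 0.0505, 0.2626]
tool_rot: [-1.576, -0.008, 0.003]
contact_force: [0.3, 0.2, -0.1]
opening: 0.0005
```

```bash
python3 look.py 8
```

```text
[0.41409416 0.04960515 0.26228039] [ 0.97576774  0.28573603 -0.27448401]
```

View pics/c8.png

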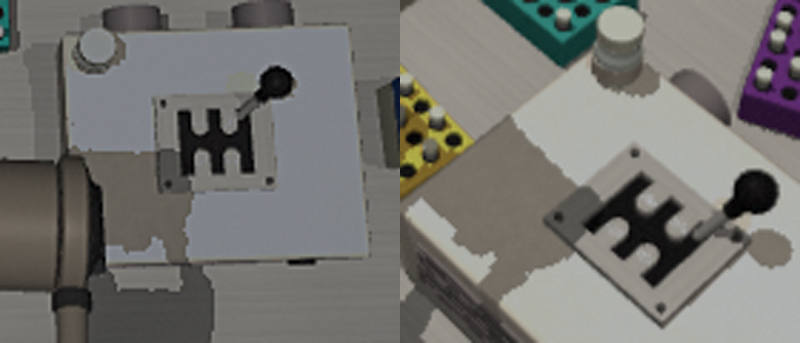

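```bash
python3 - <<'E'
from lev import *
A=dict(np.load('top8.npz'));B=dict(np.load('side8.npz'))
a,s1=knob_px(A,(340+277*.35,185+83*.35));b,st=knob_px(B,(285+354*.35,215+192*.35));print(a,s1,b,st)
print(est([A,B],[a,b])); print(tri([A,B],[a,b]))
print(proj(A,W(o.x,kn(.385,.338))),proj(B,W(o.x,kn(.385,.338))))
# moved objects: difference outside arm
for n,X,Y,ws in(('top',T,A,{'jar':(185,215,360,390),'box':(200,250,472,535),'rack':(233,280,295,360)}),('side',S,B,{'jar':(212,250,348,378),'box':(340,400,430,530),'rack':(220,295,238,312)})):
    for k,w in ws.items():
        f=lambda c:cv2.cvtColor(c['frame'],cv2.COLOR_RGB2GRAY)[w[0]:w[1],w[2]:w[3]].astype(np.float32)
        print(n,k,cv2.phaseCorrelate(f(X),f(Y)))
cv2.imwrite('pics/full8.png',np.hstack([A['frame'],B['frame']])[:,:,::-1])
E
```

```text
Traceback (most recent call last):
  File "h.py", line 23, in knob_px
    k=1+np.argmin([np.hypot(*(x-r)) for x in ce[1:]]); return ce[k]+[u-r,v-r],st[k]
        ~~~~~~~~~^^^^^^^^^^^^^^^^^^^^^^^^^^^^^^^^^^^^
ValueError: attempt to get argmin of an empty sequence
```

The knob's highlight broke the threshold, so I'll make the detector tolerant of it.

```bash
sed -i 's/(w<35)/(w<55)/' h.py; python3 - <<'E'
from lev import *
A=dict(np.load('top8.npz'));B=dict(np.load('side8.npz'))
a,s1=knob_px(A,(340+277*.35,185+83*.35));b,st=knob_px(B,(285+354*.35,215+192*.35));print(a,s1,b,st)
print(est([A,B],[a,b])); print(tri([A,B],[a,b]))
print(proj(A,W(o.x,kn(.385,.338))),proj(B,W(o.x,kn(.385,.338))))
for n,X,Y,ws in(('top',T,A,{'jar':(185,215,360,390),'box':(200,250,472,535),'rack':(233,280,315,360)}),('side',S,B,{'jar':(212,250,348,378),'box':(340,400,430,530),'rack':(220,295,238,312)})):
    for k,w in ws.items():
        f=lambda c:cv2.cvtColor(c['frame'],cv2.COLOR_RGB2GRAY)[w[0]:w[1],w[2]:w[3]].astype(np.float32)
        print(n,k,cv2.phaseCorrelate(f(X),f(Y)))
cv2.imwrite('pics/full8.png',B['frame'][:,:,::-1])
E
```

```text
[436.04123711 213.34020619] [11 10 11 11 97] [408.0591133  282.58128079] [  7   9  18  16 203]
(array([0.37020615, 0.33405527]), array([-0.08164355,  1.09961418,  0.80042287, -0.65503291]))
(array([ 0.55607797, -0.23919068,  0.15860728]), [np.float64(0.0022742480243074163), np.float64(0.0022742480243076084)])
[[436.53344041 214.27413465]] [[409.69265246 282.59877291]]
top jar ((0.05129255018077572, -0.046296233554739885), 0.9868494628535377)
top box ((-0.018883562890998462, -0.022738530757244746), 0.9947095440328121)
top rack ((8.675863455725214, -9.055207459948925), 0.01989048609027156)
side jar ((-0.001370102644708382, -0.01728812568526905), 0.9917704763015112)
side box ((-0.008969295470585337, 0.006804260140288676), 1.0315101979573569)
side rack ((0.46161251371736256, 0.6826223523759722), 0.6923995868259006)
```

View pics/full8.png

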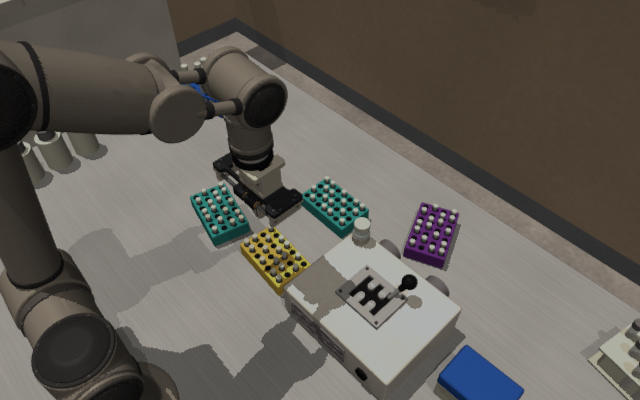

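The knob is at (408,282) in the side view and (436,213) in the top view, in the third far slot (f about 0.334, a about 0.37). The jar and tip box haven't moved. The rack is at its old pixels, partly shadowed by the arm, and the tool is high and clear, so I'm handing in.

```bash
python3 - <<'E'
from h import *
s=sensors.observe();print(s['qvel'].round(3),s['contact_force']);print(hand_in())
E
```

```text
[-0.01   0.002  0.003  0.002  0.003  0.004] [ 0.97576774  0.28573603 -0.27448401]
the job is handed in; nothing more can be done
None
```

The lever is in the third (right-hand) far slot, and I have handed the job in. With the fingers shut, I pushed the lever forward out of the near-left slot into the cross channel. I then pushed it right along the channel past the middle column, and forward to the stop, where the contact force rose to about 6 N.

- **Lever:** the last camera check gave a sideways tilt of about 0.37 rad (limit 0.33) and a forward tilt of about 0.334 rad (limit 0.295). The two cameras' sight lines each missed the common knob position by about 2 mm.
- **Start position:** my reading of the lever at the start was about -0.30 rad forward, against the -0.338 stop. I didn't resolve the difference and measured again after each push.
- **Jar and tip box:** image comparison showed a shift of no more than 0.1 px in either view.
- **Tube rack:** the top-view comparison failed because the arm covered the rack. The side view gave about 0.8 px at lower confidence, with the arm's shadow across it. By eye it stands at its original pixels.
- **Arm:** it ended about 0.29 m to the left of the knob at TCP height 0.26 m, with the force reading near zero. The clock was at about 13.5 s.

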